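# Turn rinsed crucibles over in the flip nest and hang them on the drying pegs

## Task

Lay the flip nest's leaf down flat, stand every crucible on the bench upright in a cell of its own, then turn the leaf right over onto the landing plate, all crucibles in one go and without flinging it, and lay the leaf back down flat so that they stand mouth down on the plate. Then put each crucible, still mouth down, on a drying peg of its own, fully down; let the other things on the bench lie.

Things in the scene. Friction and masses are not known exactly. Their poses are not given: they have to be found in the camera images.
- cup_a_mid (a point): White conical ceramic crucible (all are alike; two or three are there), 42 mm tall, 37 mm across the base, 45 mm across the open mouth, wall 3 mm, base 4 mm thick, 45 g. The point lies on its axis half-way up (21 mm from base and mouth); z runs from base to mouth (up while it stands upright, down when inverted). Starts upright on the bench, left.
- cup_b_mid (a point): White conical ceramic crucible (all are alike; two or three are there), 42 mm tall, 37 mm across the base, 45 mm across the open mouth, wall 3 mm, base 4 mm thick, 45 g. The point lies on its axis half-way up (21 mm from base and mouth); z runs from base to mouth (up while it stands upright, down when inverted). Starts upright on the bench, left.
- cup_c_mid (a point): White conical ceramic crucible (all are alike; two or three are there), 42 mm tall, 37 mm across the base, 45 mm across the open mouth, wall 3 mm, base 4 mm thick, 45 g. The point lies on its axis half-way up (21 mm from base and mouth); z runs from base to mouth (up while it stands upright, down when inverted). Starts upright on the bench, left.
- leaf (a joint): Swing angle of the grey leaf of the flip nest: 0 = laid down flat toward the robot, cells facing up, 1.57 = upright, 3.14 = closed, turned right over onto the landing plate. Stiff hinge: stays where it is left at any angle; about 3 to 5 N at the bar move it. Starts part-way up.
- nest_hinge (a point): Middle of the hinge line of the fixed flip nest, 47.5 mm above the bench (the nest is a 250 mm long aluminium fixture). y runs along the hinge, x points from the leaf's side (toward the robot) to the landing plate's side, z up; it does not turn with the leaf. Fixed lugs at each end of the hinge reach 56 mm above the bench.
- nest_plate (a point): Middle of the top face of the flat landing plate on the far side of the hinge: 44.5 mm above the bench, 70 mm (2 to 72 mm from the hinge) by 250 mm along the hinge. Upright guide fins, 3 mm thick and 18 mm high above it, 27 mm to each side of each cell's line, keep the inverted crucibles apart; out from the hinge these may stand up to 12 mm beyond their cell's line.
- leaf_cell0 (a point): Right-hand cell of the leaf's row of three, 82 mm apart along the hinge, 28 mm out from it. The point is where the mid point of an upright crucible in it belongs, 21 mm above the cell's floor (7 mm above the bench when the leaf is flat); axes then as nest_hinge's, turning with the leaf.
- leaf_cell1 (a point): Middle cell. Each cell is 46 mm wide along the hinge, between side cheeks 20 mm high above its floor and 3 mm thick (keep the fingertips above them), and 46 mm across, with a 28 mm high wall on the hinge side and a 3 mm lip on the outer side. Place points as for leaf_cell0.
- leaf_cell2 (a point): Left-hand cell, point as for leaf_cell0. A crucible has 2 to 5 mm play in a cell; as the leaf turns over it is tipped out mouth down onto the landing plate and stays there when the leaf is swung back.
- leaf_bar (a point): Middle of the leaf's stirrup handle: a black sleeve (13 mm thick, 64 mm long, parallel to the hinge) that spins freely on its bar, so fingers that pinch it need not turn with the leaf. 105 mm from the hinge line: at the hinge's height when flat and when closed, 105 mm above it when upright. 50 mm free between it and the leaf's edge.
- stand: Loose drying stand, 1.3 kg: dark base 190 x 64 x 12 mm with three upright white pegs in a row along its x, 62 mm apart. Origin under its centre.
- peg0 (a point): Centre of the tip of an upright drying peg, 120 mm above the bench, 22 mm thick, tapering to 14 mm over the top 12 mm. A crucible inverted on it rests with the inside of its base on the tip, mid point 17 mm below the tip, mouth 38 mm below it.
- peg1 (a point): Centre of the tip of an upright drying peg, 120 mm above the bench, 22 mm thick, tapering to 14 mm over the top 12 mm. A crucible inverted on it rests with the inside of its base on the tip, mid point 17 mm below the tip, mouth 38 mm below it.
- peg2 (a point): Centre of the tip of an upright drying peg, 120 mm above the bench, 22 mm thick, tapering to 14 mm over the top 12 mm. A crucible inverted on it rests with the inside of its base on the tip, mid point 17 mm below the tip, mouth 38 mm below it.
- marker_black: black capped marker 15 x 129 mm lying at the front edge of the bench; bystander
- tape_roll: roll of tan tape, 82 mm across, 19 mm high, lying flat at the back left; bystander
- timer: pale lab timer 64 x 66 x 19 mm, front right; bystander
- weigh_boat_0: white square weighing boat 82 x 82 x 19 mm, front left; bystander
Mind the look-alikes: they are no part of the job. Leave any blue look-alike of the part that bears cup_a_mid alone.

How it is judged:
On the way, in this order (a step that is already met when the one before it is completed fails the run):
1. the empty leaf is laid down flat (value of joint leaf below 0.06 rad), for 0.2 s.
2. every crucible stands upright in a cell of the flat leaf (value of joint leaf below 0.06 rad and ((distance between cup_a_mid and leaf_cell0 below 0.012 m and angle between cup_a_mid's own z axis and vertical below 0.15 rad) or (distance between cup_a_mid and leaf_cell1 below 0.012 m and angle between cup_a_mid's own z axis and vertical below 0.15 rad) or (distance between cup_a_mid and leaf_cell2 below 0.012 m and angle between cup_a_mid's own z axis and vertical below 0.15 rad)) and ((distance between cup_b_mid and leaf_cell0 below 0.012 m and angle between cup_b_mid's own z axis and vertical below 0.15 rad) or (distance between cup_b_mid and leaf_cell1 below 0.012 m and angle between cup_b_mid's own z axis and vertical below 0.15 rad) or (distance between cup_b_mid and leaf_cell2 below 0.012 m and angle between cup_b_mid's own z axis and vertical below 0.15 rad)) and ((distance between cup_c_mid and leaf_cell0 below 0.012 m and angle between cup_c_mid's own z axis and vertical below 0.15 rad) or (distance between cup_c_mid and leaf_cell1 below 0.012 m and angle between cup_c_mid's own z axis and vertical below 0.15 rad) or (distance between cup_c_mid and leaf_cell2 below 0.012 m and angle between cup_c_mid's own z axis and vertical below 0.15 rad))), for 0.2 s.
3. the leaf is turned right over onto the plate, with every crucible turned mouth down beneath it (value of joint leaf above 3.04 rad and angle between each of cup_a_mid, cup_b_mid, cup_c_mid's own z axis and vertical above 2.95 rad and x of cup_a_mid in the frame of nest_hinge between 0 and 0.075 m and z of cup_a_mid in the frame of nest_hinge between 0.013 and 0.024 m and y of cup_a_mid in the frame of nest_hinge between -0.13 and 0.13 m and x of cup_b_mid in the frame of nest_hinge between 0 and 0.075 m and z of cup_b_mid in the frame of nest_hinge between 0.013 and 0.024 m and y of cup_b_mid in the frame of nest_hinge between -0.13 and 0.13 m and x of cup_c_mid in the frame of nest_hinge between 0 and 0.075 m and z of cup_c_mid in the frame of nest_hinge between 0.013 and 0.024 m and y of cup_c_mid in the frame of nest_hinge between -0.13 and 0.13 m), for 0.2 s.
4. the leaf is laid back down flat and every crucible stands mouth down on the landing plate (value of joint leaf below 0.06 rad and angle between each of cup_a_mid, cup_b_mid, cup_c_mid's own z axis and vertical above 2.95 rad and x of cup_a_mid in the frame of nest_hinge between 0 and 0.075 m and z of cup_a_mid in the frame of nest_hinge between 0.013 and 0.024 m and y of cup_a_mid in the frame of nest_hinge between -0.13 and 0.13 m and x of cup_b_mid in the frame of nest_hinge between 0 and 0.075 m and z of cup_b_mid in the frame of nest_hinge between 0.013 and 0.024 m and y of cup_b_mid in the frame of nest_hinge between -0.13 and 0.13 m and x of cup_c_mid in the frame of nest_hinge between 0 and 0.075 m and z of cup_c_mid in the frame of nest_hinge between 0.013 and 0.024 m and y of cup_c_mid in the frame of nest_hinge between -0.13 and 0.13 m), for 0.2 s.
At the end, for the whole second after the job is handed in: Every crucible hangs mouth down (within 0.19 rad) on a peg: its axis within 10 mm of the peg's, its mid point 11 to 23 mm below the tip; the stand is upright and the leaf lies flat (below 0.08 rad) (value of joint leaf below 0.08 rad and angle between each of cup_a_mid, cup_b_mid, cup_c_mid's own z axis and vertical above 2.95 rad and ((horizontal distance between cup_a_mid and peg0 below 0.01 m and z of cup_a_mid in the frame of peg0 between -0.023 and -0.011 m) or (horizontal distance between cup_a_mid and peg1 below 0.01 m and z of cup_a_mid in the frame of peg1 between -0.023 and -0.011 m) or (horizontal distance between cup_a_mid and peg2 below 0.01 m and z of cup_a_mid in the frame of peg2 between -0.023 and -0.011 m)) and ((horizontal distance between cup_b_mid and peg0 below 0.01 m and z of cup_b_mid in the frame of peg0 between -0.023 and -0.011 m) or (horizontal distance between cup_b_mid and peg1 below 0.01 m and z of cup_b_mid in the frame of peg1 between -0.023 and -0.011 m) or (horizontal distance between cup_b_mid and peg2 below 0.01 m and z of cup_b_mid in the frame of peg2 between -0.023 and -0.011 m)) and ((horizontal distance between cup_c_mid and peg0 below 0.01 m and z of cup_c_mid in the frame of peg0 between -0.023 and -0.011 m) or (horizontal distance between cup_c_mid and peg1 below 0.01 m and z of cup_c_mid in the frame of peg1 between -0.023 and -0.011 m) or (horizontal distance between cup_c_mid and peg2 below 0.01 m and z of cup_c_mid in the frame of peg2 between -0.023 and -0.011 m)) and angle between stand's own z axis and vertical below 0.05 rad); the robot touches nothing.
It fails at once if the leaf is flung round (faster than 4 rad/s) (velocity of joint leaf above 4 rad/s or velocity of joint leaf below -4 rad/s).
It fails at once if a bystander (marker, tape roll, timer, weighing boat) is pushed more than 30 mm (distance of any of marker_black, tape_roll, timer, weigh_boat_0 from where it was at the start of the episode above 0.03 m).
Of cup_a, cup_b, cup_c only 2 to 3 are there at a start; the rules pass over those that are not, and their reading is None.
At some moment in a run one of stand may be knocked a few centimetres aside while the robot is not near it.
It also fails if it takes over 210 s, if anything falls off the work surface, if the arm or the gripper's body presses on something with over 40 N, if the wrist force passes 120 N, or if a joint passes its speed limit or range.

## Robot

A 6-joint arm with a two-finger parallel gripper is mounted at the origin on a cart in front of the work surface, level with it; the furniture and walls round the work are solid. World frame = base frame: x ahead of the robot, y to its left, z up, the work surface at z = 0. Lengths are in m, angles in rad, forces in N, time in s.
With the tool pointing down it reaches from about 0.4 to 0.825 m from the base axis. Payload 7 kg.
Tool frame: the origin (TCP) lies between the finger pads; the fingertips stand 8 mm ahead of it and the grasp point (between the pads) lies 11 mm behind it (arm.finger_overhang is the distance from the TCP to the fingertips, in m); z points along the fingers, y is the line along which they close (so a half turn about z gives the same grasp; the last joint's range is limited). The gripper opens to 88 mm and grips with 3 to 60 N. Pads are 19 mm wide; open, the fingers measure 130 mm over their backs; the gripper's body (78 mm by 193 mm) begins 47 mm behind the grasp point.
Start: joints at [1.624, 0.359, 0.012, 0, -1.224, -0.288], TCP at [0.157, 0.656, 0.235] pointing down, gripper open.
Joint ranges: [-3.07, 3.07], [-1.43, 2.12], [-1.02, 1.25], [-3.03, 1.67], [-3.05, -0], [-3.03, 3.03]. Speed limits (rad/s): [2.39, 2.39, 3.01, 3.14, 3.14, 3.14].

## Interface

Orientations are given as [roll, pitch, yaw] about the fixed x, y, z axes, in that order (R = Rz(yaw) Ry(pitch) Rx(roll)).
In Python, from station import arm gives the robot as it stands.
- The arm moves only by the tool move_arm, never from a script. Its argument "rows" is text: rows parted by semicolons, each of 7 numbers parted by spaces: the turn, a rotation vector about the tool's x, y, z in degrees, then the shift along the tool's x, y, z in m, then the finger opening in m, from 0 to 0.0876. A call has 1 to 8 rows; each row shifts and turns the commanded pose from where the row before left it, along the tool's axes as they then stand; what a row does not reach is not made up. A row lasts 1/8 s, in which the tool goes at most 62.5 mm and 10.7 degrees, less where a joint would pass 70% of its speed; a pose out of reach is approached as far as the arm can. A call is refused whole if a number of a shift passes 0.0625 or a number of a turn 10.7, either way. A call with a gripper value outside its range is refused whole. The fingers move at their own pace and stop on an object; "squeeze" is the grip in N (left out, the last holds). Time passes only in rows, so rows that do not move let the fingers close. It gives the time, the measured TCP pose, the force, the opening and the grip force at its end, in the units of the state.
- arm.get_state(): the state, without advancing time (a new reading comes with each control period).
- arm.grab_frame(name): name is "scene" or "top" or "wrist"; returns (picture, depth): 384x512x3 uint8, blue, green, red; 384x512 float32, m along the optical axis (not along the pixel's ray), 0 where there is no reading.
- arm.camera_model(name): a dict with "mtx" (3x3 intrinsics, pixels), "camera_from_world" (4x4, takes a point from world to camera coordinates); the wrist camera has in their place "mount" (4x4, takes a point from camera to tool coordinates, whose origin is the TCP and whose axes are the flange's). Camera axes: x right, y down, z forward; pixel columns grow to the right and rows downward; lengths in m; the calibration is good to about 2 mm. A picture is of the moment at which its call begins: read the wrist's pose just before it. camera_model takes no time and is no camera call.
- arm.job_done(): hands the job in; it is judged then, once.
The state is a dict: "t": time; "q": joint angles; "qd": joint speeds; "joint_efforts": joint torques, N m; "eef_pos": TCP position; "ee_rot": TCP orientation; "force": force on the tool from outside, world axes, zero at the start; "moment": the same for the moment, N m; "width": finger opening in m; "gripper_force": force on a finger pad.
Only numpy, scipy, OpenCV 4.12 (cv2) and the standard library are available. Lean on these libraries where they do the work, as an engineer would, in place of code of your own. Each camera call takes 0.05 s, during which the arm holds its last target. There are 200 camera calls.

## Working session

There is one attempt and no reset: what is moved stays moved. The work goes in short steps, Python scripts to look and compute and a tool call to move; the robot and the scene stay as the last step left them, time stands still between calls to the robot, and variables do not carry over. Pictures are saved under pics/ and viewed, at most 14 in all, crops included, and the job is handed in when it is done.

Besides the shell and the picture viewer there is one more tool, called by a JSON object that holds its "api" and its "payload". move_arm: Moves the arm, as the interface text tells. Its arguments: {"type":"object","properties":{"rows":{"type":"string"},"squeeze":{"type":"number"}},"required":["rows"]}

```bash
ls; mkdir -p pics
cat > h.py <<'E'
import numpy as np, cv2
from scipy.spatial.transform import Rotation as Ro
from station import arm
def cam(n):
    s=arm.get_state(); im,d=arm.grab_frame(n); m=arm.camera_model(n); K=np.array(m["mtx"])
    if n=="wrist":
        T=np.eye(4); T[:3,:3]=Ro.from_euler('xyz',s["ee_rot"]).as_matrix(); T[:3,3]=s["eef_pos"]
        W=T@np.array(m["mount"])
    else: W=np.linalg.inv(np.array(m["camera_from_world"]))
    return im,d,K,W
def ray(K,W,u,v,z):
    r=W[:3,:3]@np.linalg.solve(K,[u,v,1.]); o=W[:3,3]
    return o+r*(z-o[2])/r[2]
def cloud(d,K,W):
    v,u=np.mgrid[:d.shape[0],:d.shape[1]]
    p=np.stack([(u-K[0,2])/K[0,0]*d,(v-K[1,2])/K[1,1]*d,d],-1)
    return p@W[:3,:3].T+W[:3,3]
E
python3 - <<'E'
from h import *
np.set_printoptions(precision=3,suppress=True)
s=arm.get_state(); print(s, arm.finger_overhang)
for n in("top","scene","wrist"):
    im,d,K,W=cam(n); cv2.imwrite(f"pics/{n}0.png",im); print(n,K,W,d.min(),d.max())
    np.savez(f"{n}0.npz",im=im,d=d,K=K,W=W)
E
```

```text
pics
{'t': 0.0, 'q': array([ 1.624,  0.359,  0.011, -0.   , -1.224, -0.288]), 'qd': array([ 0.001, -0.   ,  0.002,  0.001, -0.001,  0.001]), 'joint_efforts': array([  0.002, -58.272,  29.305,   6.997,   0.007,  -0.   ]), 'eef_pos': array([0.157, 0.656, 0.234]), 'ee_rot': array([ 3.14 , -0.   , -0.235]), 'force': array([-0.011,  0.066,  0.044]), 'moment': array([-0.058,  0.008,  0.014]), 'gripper_force': 0.0, 'width': 0.08773524068475347} 0.008
top [[435.731   0.    253.518]
 [  0.    435.731 198.313]
 [  0.      0.      1.   ]] [[-0.008 -0.983  0.184  0.198]
 [-1.     0.008 -0.     0.084]
 [-0.001 -0.184 -0.983  1.604]
 [ 0.     0.     0.     1.   ]] 0.0 2.528941
scene [[403.076   0.    252.585]
 [  0.    403.076 188.599]
 [  0.      0.      1.   ]] [[ 0.884 -0.353  0.305  0.041]
 [-0.467 -0.658  0.591 -0.785]
 [-0.008 -0.665 -0.747  1.163]
 [ 0.     0.     0.     1.   ]] 0.0 3.1445947
wrist [[294.872   0.    255.933]
 [  0.    294.872 195.291]
 [  0.      0.      1.   ]] [[-0.233 -0.925 -0.301  0.239]
 [-0.972  0.222  0.07   0.635]
 [ 0.002  0.309 -0.951  0.383]
 [ 0.     0.     0.     1.   ]] 0.0 1.6208413
```

View pics/top0.png

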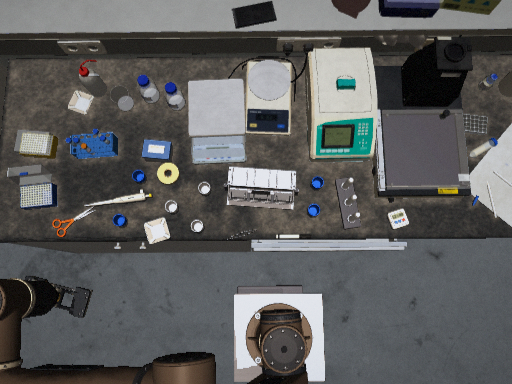

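View pics/scene0.png

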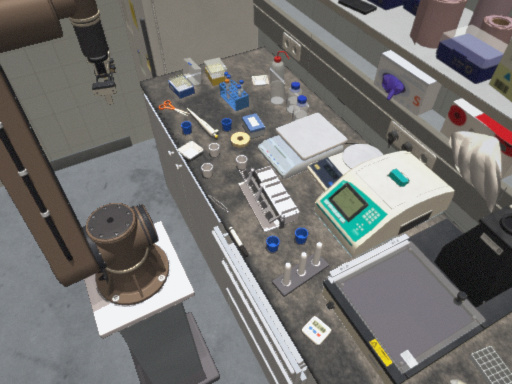

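Top view: three white cups at px (204,187), (171,206), (197,226); blue look-alikes at (138,176), (120,220), (317,183), (313,210) are to be left; nest about (262,187), stand about (347,203). I'll confirm in one enlarged crop and measure.

Run:
```python
from h import *
np.set_printoptions(precision=4,suppress=True)
a=np.load("top0.npz");im,d,K,W=[a[k] for k in("im","d","K","W")]
c=im[150:245,140:370]; cv2.imwrite("pics/crop1.png",cv2.resize(c,None,fx=3.4,fy=3.4,interpolation=cv2.INTER_CUBIC))
P=cloud(d,K,W)
hsv=cv2.cvtColor(im,cv2.COLOR_BGR2HSV)
m=((hsv[...,1]<60)&(hsv[...,2]>130)&(P[...,2]>0.012)&(P[...,0]<.75)).astype(np.uint8)
m2=((P[...,2]>0.01)&(P[...,0]<.85)&(P[...,0]>.3)&(abs(P[...,1])<.6)).astype(np.uint8)
for u,v in((204,187),(171,206),(197,226)):
    w=np.zeros_like(m);w[v-9:v+10,u-9:u+10]=m[v-9:v+10,u-9:u+10]
    q=P[w>0]; hi=q[q[:,2]>.034]; vv,uu=np.nonzero(w); cu,cv_=cv2.minEnclosingCircle(np.c_[uu,vv].astype(np.float32))
    print(u,v,"depth top",len(hi),hi.mean(0),hi[:,:2].min(0),hi[:,:2].max(0),q[:,2].max(),"circ",cu,cv_,ray(K,W,*cu,.042)[:2])
print("bench z",np.median(P[190:200,300:306,2]))
# stand pegs
w=(P[...,2]>.09)&(P[...,0]<.6)&(P[...,1]<-.15)&(P[...,1]>-.5)&(P[...,2]<.14)
n,l,st,ce=cv2.connectedComponentsWithStats(w.astype(np.uint8))
for i in range(1,n):
    if st[i,4]<=60: print("peg?",ce[i],st[i,4],P[l==i].mean(0),P[l==i][:,2].max(), ray(K,W,*ce[i],.118)[:2])
# nest
w=(P[...,2]>.02)&(P[...,0]<.72)&(P[...,0]>.3)&(P[...,1]<.25)&(P[...,1]>-.15)
q=P[w];print("nest",q.min(0),q.max(0))
s=arm.get_state()
```

```text
204 187 depth top 32 [0.531  0.2665 0.0425] [0.5105 0.2459] [0.5529 0.2879] 0.051852926258372456 circ (203.75, 187.5) 5.942532062530518 [0.532 0.266]
171 206 depth top 29 [0.4635 0.3861 0.0419] [0.4423 0.365 ] [0.4835 0.4066] 0.048596345267157615 circ (170.5, 206.0) 6.103377819061279 [0.4642 0.386 ]
197 226 depth top 30 [0.3915 0.2912 0.0439] [0.3717 0.2698] [0.4122 0.3108] 0.05605371207374121 circ (196.31817626953125, 225.68182373046875) 5.956204414367676 [0.3915 0.291 ]
bench z -7.727916392274992e-05
peg? [349.7568 180.8919] 37 [ 0.5366 -0.2541  0.1123] 0.1280467280801103 [ 0.5353 -0.2528]
peg? [352.975 197.925] 40 [ 0.4757 -0.2624  0.1123] 0.1253747117330961 [ 0.4747 -0.2611]
peg? [356.15 215.05] 40 [ 0.4154 -0.2702  0.1128] 0.1274633679435515 [ 0.4146 -0.269 ]
nest [ 0.3501 -0.15    0.0201] [0.72   0.25   0.2193]
```

View pics/crop1.png

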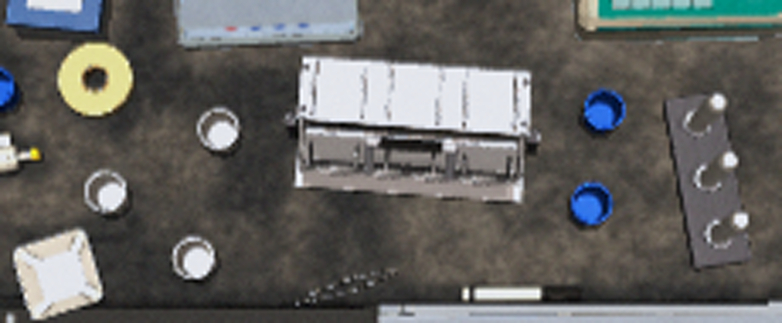

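The crop confirms it: white cups at crop (218,129), (106,192), (194,258); leaf part-way up with the black sleeve at crop (415,145). Now measuring nest pose and bar.

Run:
```python
from h import *
np.set_printoptions(precision=4,suppress=True)
a=np.load("top0.npz");im,d,K,W=[a[k] for k in("im","d","K","W")]
P=cloud(d,K,W); v,u=np.mgrid[:384,:512]
box=(u>222)&(u<302)&(v>163)&(v<212)
w=box&(abs(P[...,2]-.0445)<.008)&(v<188)
q=P[w][:,:2].astype(np.float32); r=cv2.minAreaRect(q); print("plate",r,cv2.boxPoints(r))
q=P[box]; q=q[(q[:,2]>.06)]; print(len(q),q.min(0),q.max(0))
# dark sleeve
hsv=cv2.cvtColor(im,cv2.COLOR_BGR2HSV)
w=(hsv[...,2]<50)&(u>245)&(u<280)&(v>185)&(v<200)&(P[...,2]>.05)
print("dark",w.sum(),u[w].mean(),v[w].mean(),P[w].mean(0),P[w].min(0),P[w].max(0),np.median(P[w],0))
for vv in range(186,212,2): print(vv,P[vv,[240,255,262,269,284]].round(3).tolist())
```

```text
plate ((0.5697290897369385, 0.06059184670448303), (0.2609787583351135, 0.07900813966989517), 89.62506866455078) [[ 0.5294 -0.0696]
 [ 0.6084 -0.0702]
 [ 0.6101  0.1908]
 [ 0.5311  0.1913]]
417 [ 0.198  -0.0771  0.0601] [0.5991 0.176  1.6041]
dark 54 260.48148148148147 192.64814814814815 [0.4907 0.06   0.1437] [0.4845 0.0309 0.0501] [0.4971 0.089  0.1576] [0.4907 0.0611 0.1508]
186 [[0.545, 0.134, 0.005], [0.534, 0.078, 0.051], [0.536, 0.052, 0.04], [0.535, 0.027, 0.046], [0.534, -0.028, 0.046]]
188 [[0.537, 0.134, 0.003], [0.537, 0.078, 0.004], [0.537, 0.052, 0.003], [0.537, 0.025, 0.002], [0.526, -0.027, 0.05]]
190 [[0.52, 0.133, 0.048], [0.53, 0.078, -0.0], [0.53, 0.052, -0.0], [0.53, 0.025, -0.002], [0.529, -0.031, 0.001]]
192 [[0.514, 0.133, 0.042], [0.493, 0.079, 0.146], [0.492, 0.055, 0.148], [0.491, 0.031, 0.154], [0.521, -0.031, 0.002]]
194 [[0.507, 0.133, 0.042], [0.506, 0.078, 0.045], [0.485, 0.055, 0.151], [0.486, 0.031, 0.143], [0.504, -0.027, 0.051]]
196 [[0.499, 0.133, 0.046], [0.499, 0.078, 0.041], [0.499, 0.053, 0.04], [0.498, 0.027, 0.043], [0.497, -0.027, 0.049]]
198 [[0.49, 0.133, 0.052], [0.492, 0.079, 0.04], [0.492, 0.053, 0.038], [0.491, 0.028, 0.044], [0.49, -0.027, 0.044]]
200 [[0.477, 0.132, 0.084], [0.476, 0.079, 0.083], [0.48, 0.054, 0.065], [0.482, 0.028, 0.051], [0.485, -0.028, 0.034]]
202 [[0.485, 0.135, -0.001], [0.485, 0.079, -0.002], [0.469, 0.054, 0.084], [0.468, 0.029, 0.086], [0.468, -0.024, 0.084]]
204 [[0.476, 0.134, 0.005], [0.477, 0.079, -0.002], [0.475, 0.053, 0.008], [0.477, 0.026, -0.003], [0.46, -0.023, 0.09]]
206 [[0.468, 0.134, 0.006], [0.468, 0.079, 0.005], [0.468, 0.053, 0.004], [0.467, 0.027, 0.006], [0.468, -0.03, -0.002]]
208 [[0.462, 0.135, -0.001], [0.462, 0.079, -0.003], [0.46, 0.053, 0.007], [0.461, 0.026, -0.001], [0.46, -0.029, 0.003]]
210 [[0.454, 0.135, -0.001], [0.454, 0.079, -0.002], [0.454, 0.053, -0.003], [0.454, 0.027, -0.001], [0.453, -0.029, 0.002]]
```

{"api": "move_arm", "payload": {"rows": "0 0 9.56 0 0 0 0.0876;0 0 9.56 0 0 0 0.0876;0 0 9.56 0 0 0 0.0876;0 0 9.56 0 0 0 0.0876;0 0 9.56 0 0 0 0.0876;0 0 9.56 0 0 0 0.0876;0 0 9.56 0 0 0 0.0876;0 0 9.56 0 0 0 0.0876"}}

```text
t: 1.15
eef_pos: [0.157, 0.6563, 0.2342]
ee_rot: [3.141, -0.001, -1.575]
force: [-0.3, 0.5, 0.7]
width: 0.0875
gripper_force: 0.0
```

{"api": "move_arm", "payload": {"rows": "0 0 0 0.0497 -0.0278 -0.008 0.0876;0 0 0 0.0497 -0.0278 -0.008 0.0876;0 0 0 0.0497 -0.0278 -0.008 0.0876;0 0 0 0.0497 -0.0278 -0.008 0.0876;0 0 0 0.0497 -0.0278 -0.008 0.0876;0 0 0 0.0497 -0.0278 -0.008 0.0876"}}

```text
t: 1.9
eef_pos: [0.3247, 0.3566, 0.2828]
ee_rot: [-3.142, 0.0, -1.569]
force: [1.3, 0.2, 0.2]
width: 0.0874
gripper_force: 0.0
```

{"api": "move_arm", "payload": {"rows": "0 0 0 0.0497 -0.0278 -0.008 0.06;0 0 0 0.0497 -0.0278 -0.008 0.06;0 0 0 0.0497 -0.0278 -0.008 0.06;0 0 0 0.0497 -0.0278 -0.008 0.06;0 0 0 0.0497 -0.0278 -0.008 0.06;0 0 0 0.0497 -0.0278 -0.008 0.06;0 0 0 0 0 0 0.06;0 0 0 0 0 0 0.06"}}

```text
t: 2.9
eef_pos: [0.4911, 0.0601, 0.3301]
ee_rot: [3.141, -0.0, -1.571]
force: [-0.7, -0.1, 0.3]
width: 0.0598
gripper_force: 0.0
```

Run:
```python
from h import *
np.set_printoptions(precision=4,suppress=True)
s=arm.get_state();print(s["t"],s["q"],s["eef_pos"],s["ee_rot"],s["width"])
im,d,K,W=cam("wrist"); cv2.imwrite("pics/w1.png",im); np.savez("w1.npz",im=im,d=d,K=K,W=W); print(W)
```

```text
2.9 [ 0.5196  0.0062 -0.2115 -0.0004 -1.3537 -0.5199] [0.4911 0.0601 0.3301] [ 3.1409 -0.     -1.5711] 0.05983144122246771
[[-1.      0.001  -0.0008  0.4915]
 [ 0.0007  0.9512  0.3085 -0.0255]
 [ 0.0011  0.3085 -0.9512  0.4798]
 [ 0.      0.      0.      1.    ]]
```

View pics/w1.png

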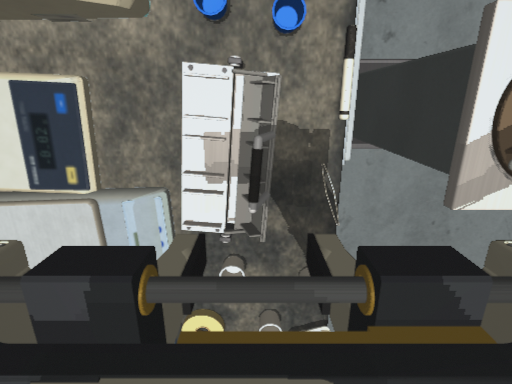

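Run:
```python
from h import *
np.set_printoptions(precision=4,suppress=True)
a=np.load("w1.npz");im,d,K,W=[a[k] for k in("im","d","K","W")]
P=cloud(d,K,W); v,u=np.mgrid[:384,:512]
g=cv2.cvtColor(im,cv2.COLOR_BGR2GRAY)
w=(g<40)&(u>240)&(u<270)&(v>125)&(v<222)&(P[...,2]>.1)
q=P[w];print("sleeve",w.sum(),q.mean(0),q.min(0),q.max(0)); l=cv2.fitLine(q[:,:2].astype(np.float32),cv2.DIST_HUBER,0,.01,.01).ravel();print(l)
# plate far edge: per row leftmost bright
e=[]
for r in range(75,225,5):
    c=np.nonzero((g[r,165:225]>150))[0]
    if len(c): e.append(ray(K,W,165+c[0],r,.0445)[:2])
e=np.array(e,np.float32); l=cv2.fitLine(e,cv2.DIST_HUBER,0,.01,.01).ravel();print("far edge",l,e[::6])
w=(abs(P[...,2]-.0445)<.004)&(u>170)&(u<232)&(v>55)&(v<240)
q=P[w]; r=cv2.minAreaRect(q[:,:2].astype(np.float32));print(q[:,2].mean(),r)
for uv in((184,63),(182,231),(233,67),(226,234),(235,60),(226,239)): print(uv,ray(K,W,*uv,.0445),P[uv[1],uv[0]])
# leaf tilt and other heights behind
print("balance h",P[90:180,60:90,2].max(),P[130,50],"tray",P[220,150],P[215,80])
```

```text
sleeve 521 [0.4924 0.0571 0.1508] [ 0.4843 -0.0255  0.1453] [0.5007 0.0899 0.4798]
[0.0803 0.9968 0.4924 0.0571]
far edge [0.1504 0.9886 0.6023 0.0322] [[ 0.5924 -0.0577]
 [ 0.5954 -0.0184]
 [ 0.5987  0.0233]
 [ 0.6036  0.0677]
 [ 0.6322  0.115 ]]
0.044079317492024706 ((0.5630793571472168, 0.05438067764043808), (0.2532373368740082, 0.08089907467365265), 85.76463317871094)
(184, 63) [ 0.5885 -0.0728  0.0445] [ 0.5885 -0.0728  0.0445]
(182, 231) [0.6106 0.1761 0.0445] [0.6227 0.1966 0.0003]
(233, 67) [ 0.5222 -0.0678  0.0445] [ 0.5248 -0.0713  0.0085]
(226, 234) [0.5397 0.1815 0.0445] [0.5384 0.176  0.0561]
(235, 60) [ 0.5193 -0.0765  0.0445] [ 0.5186 -0.0751  0.0561]
(226, 239) [0.54   0.1905 0.0445] [0.5389 0.1855 0.0546]
balance h 0.4797761937632886 [ 0.4915 -0.0255  0.4798] tray [0.6576 0.1542 0.0509] [0.7419 0.1307 0.0885]
```

{"api": "move_arm", "payload": {"rows": "0 0 4.6 0.0026 -0.0014 0 0.06;0 0 0 0 0 0.046 0.06;0 0 0 0 0 0.046 0.06;0 0 0 0 0 0.046 0.06;0 0 0 0 0 0.046 0.06;0 0 0 0 0 0 0.005;0 0 0 0 0 0 0.005;0 0 0 0 0 0 0.005", "squeeze": 25}}

```text
t: 3.95
eef_pos: [0.4939, 0.0588, 0.1487]
ee_rot: [-3.138, 0.002, -1.649]
force: [0.8, 0.1, -0.3]
width: 0.0354
gripper_force: 0.0
```

Run:
```python
from h import *
np.set_printoptions(precision=4,suppress=True)
print(arm.get_state()["eef_pos"],arm.get_state()["width"])
def arc(a,b,n):
    t=np.linspace(a,b,n+1); x=-.105*np.cos(t); z=.105*np.sin(t)
    print(";".join(f"0 0 0 0 {-dx:.4f} {-dz:.4f} 0.005" for dx,dz in zip(np.diff(x),np.diff(z))))
arc(1.224,-.02,8); arc(0,np.pi,32)
a=np.load("top0.npz");P=cloud(a["d"],a["K"],a["W"])
for y0 in np.arange(-.06,.2,.04):
  print(round(y0,2),[round(float(np.percentile(P[...,2][(abs(P[...,0]-x)<.012)&(abs(P[...,1]-y0)<.02)],90)),3) for x in np.arange(.62,.84,.02)])
```

```text
[0.4939 0.0588 0.1487] 0.03544179418721345
0 0 0 0 0.0149 0.0067 0.005;0 0 0 0 0.0136 0.0089 0.005;0 0 0 0 0.0121 0.0109 0.005;0 0 0 0 0.0103 0.0127 0.005;0 0 0 0 0.0082 0.0141 0.005;0 0 0 0 0.0059 0.0152 0.005;0 0 0 0 0.0035 0.0159 0.005;0 0 0 0 0.0009 0.0163 0.005
0 0 0 0 -0.0005 -0.0103 0.005;0 0 0 0 -0.0015 -0.0102 0.005;0 0 0 0 -0.0025 -0.0100 0.005;0 0 0 0 -0.0035 -0.0097 0.005;0 0 0 0 -0.0044 -0.0093 0.005;0 0 0 0 -0.0053 -0.0088 0.005;0 0 0 0 -0.0061 -0.0083 0.005;0 0 0 0 -0.0069 -0.0076 0.005;0 0 0 0 -0.0076 -0.0069 0.005;0 0 0 0 -0.0083 -0.0061 0.005;0 0 0 0 -0.0088 -0.0053 0.005;0 0 0 0 -0.0093 -0.0044 0.005;0 0 0 0 -0.0097 -0.0035 0.005;0 0 0 0 -0.0100 -0.0025 0.005;0 0 0 0 -0.0102 -0.0015 0.005;0 0 0 0 -0.0103 -0.0005 0.005;0 0 0 0 -0.0103 0.0005 0.005;0 0 0 0 -0.0102 0.0015 0.005;0 0 0 0 -0.0100 0.0025 0.005;0 0 0 0 -0.0097 0.0035 0.005;0 0 0 0 -0.0093 0.0044 0.005;0 0 0 0 -0.0088 0.0053 0.005;0 0 0 0 -0.0083 0.0061 0.005;0 0 0 0 -0.0076 0.0069 0.005;0 0 0 0 -0.0069 0.0076 0.005;0 0 0 0 -0.0061 0.0083 0.005;0 0 0 0 -0.0053 0.0088 0.005;0 0 0 0 -0.0044 0.0093 0.005;0 0 0 0 -0.0035 0.0097 0.005;0 0 0 0 -0.0025 0.0100 0.005;0 0 0 0 -0.0015 0.0102 0.005;0 0 0 0 -0.0005 0.0103 0.005
-0.06 [0.005, 0.005, 0.005, 0.005, 0.005, 0.007, 0.041, 0.048, 0.66, 0.661, 0.661]
-0.02 [0.005, 0.004, 0.005, 0.005, 0.007, 0.006, 0.046, 0.05, 0.66, 0.661, 0.661]
0.02 [0.005, 0.004, 0.004, 0.006, 0.007, 0.004, 0.046, 0.051, 0.66, 0.662, 0.668]
0.06 [0.005, 0.005, 0.005, 0.003, 0.004, 0.005, 0.044, 0.05, 0.66, 0.669, 0.67]
0.1 [0.005, 0.037, 0.044, 0.045, 0.045, 0.055, 0.086, 0.088, 0.665, 0.67, 0.671]
0.14 [0.031, 0.047, 0.056, 0.062, 0.063, 0.091, 0.092, 0.095, 0.66, 0.665, 0.668]
0.18 [0.033, 0.049, 0.057, 0.063, 0.064, 0.092, 0.095, 0.094, 0.66, 0.661, 0.661]
```

{"api": "move_arm", "payload": {"rows": "0 0 0 0 0 0 0.005;0 0 0 0 0 0 0.005;0 0 0 0 0 0 0.005;0 0 0 0 0 0 0.005"}}

```text
t: 4.45
eef_pos: [0.4927, 0.0579, 0.1471]
ee_rot: [-3.141, 0.0, -1.65]
force: [-2.9, 2.0, 6.6]
width: 0.0124
gripper_force: 25.0
```

{"api": "move_arm", "payload": {"rows": "0 0 0 0 0.0149 0.0067 0.005;0 0 0 0 0.0136 0.0089 0.005;0 0 0 0 0.0121 0.0109 0.005;0 0 0 0 0.0103 0.0127 0.005;0 0 0 0 0.0082 0.0141 0.005"}}

```text
t: 5.08
eef_pos: [0.4348, 0.0628, 0.0932]
ee_rot: [-3.139, 0.001, -1.649]
force: [10.8, -5.6, -4.1]
width: 0.0121
gripper_force: 25.0
```

{"api": "move_arm", "payload": {"rows": "0 0 0 0 0.0059 0.0152 0.005;0 0 0 0 0.0035 0.0159 0.005;0 0 0 0 0.0009 0.0163 0.005;0 0 0 0 0 0.002 0.005;0 0 0 0 0 0 0.005;0 0 0 0 0 0 0.005"}}

```text
t: 5.82
eef_pos: [0.4253, 0.0637, 0.0449]
ee_rot: [-3.139, 0.001, -1.649]
force: [1.4, -3.5, 10.6]
width: 0.0119
gripper_force: 25.0
```

{"api": "move_arm", "payload": {"rows": "0 0 0 0 0 -0.002 0.05;0 0 0 0 0 0 0.05;0 0 0 0 0 0 0.05;0 0 0 0 0 -0.06 0.05;0 0 0 0 0 -0.06 0.07;0 0 0 0 0 -0.06 0.07;0 0 0 0 0 -0.04 0.07"}}

```text
t: 6.7
eef_pos: [0.4238, 0.0635, 0.2687]
ee_rot: [-3.139, 0.002, -1.65]
force: [1.5, 0.9, 0.3]
width: 0.0691
gripper_force: 0.0
```

{"api": "move_arm", "payload": {"rows": "0 0 -10 0 -0.01 0 0.07;0 0 -10 0 0 0 0.07;0 0 -10 0 0 0 0.07;0 0 -10 0 0 0 0.07;0 0 -10 0 0 0 0.07;0 0 -10 0 0 0 0.07;0 0 -10 0 0 0 0.07;0 0 -10 0 0 0 0.07"}}

```text
t: 7.7
eef_pos: [0.4332, 0.0625, 0.2654]
ee_rot: [3.141, 0.001, -0.248]
force: [-0.4, -0.3, 1.0]
width: 0.07
gripper_force: 0.0
```

{"api": "move_arm", "payload": {"rows": "0 0 -10 0 0 0 0.07;0 0 0 0.01 0 0 0.07;0 0 0 0 0 0 0.07;0 0 0 0 0 0 0.07"}}

```text
t: 8.2
eef_pos: [0.4435, 0.0617, 0.2656]
ee_rot: [3.141, 0.001, -0.082]
force: [0.6, -0.9, -0.1]
width: 0.0698
gripper_force: 0.0
```

Run:
```python
from h import *
np.set_printoptions(precision=4,suppress=True)
s=arm.get_state();print(s["t"],s["q"],s["eef_pos"],s["ee_rot"],s["width"])
im,d,K,W=cam("wrist"); cv2.imwrite("pics/w2.png",im); np.savez("w2.npz",im=im,d=d,K=K,W=W); print(W)
```

```text
8.2 [ 0.5807 -0.0477 -0.4095 -0.0002 -1.2098  0.9085] [0.4435 0.0617 0.2656] [ 3.1412  0.0007 -0.0817] 0.06980924700738715
[[-0.0819 -0.9476 -0.3088  0.5279]
 [-0.9966  0.0781  0.0246  0.0534]
 [ 0.0008  0.3098 -0.9508  0.4151]
 [ 0.      0.      0.      1.    ]]
```

View pics/w2.png

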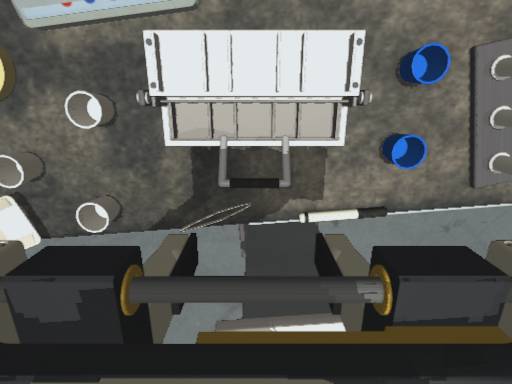

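Wrist view shows the leaf flat (sleeve at (230–281,184), plate corners (145,31)/(363,31), lug ends (141,97)/(370,98)), middle-cell fins at u≈230 and 279; white cups at left (89,108), (15,170), (97,213).

Run:
```python
from h import *
np.set_printoptions(precision=4,suppress=True)
a=np.load("w2.npz");im,d,K,W=[a[k] for k in("im","d","K","W")]
P=cloud(d,K,W)
f=lambda n,u,v,z: print(n,ray(K,W,u,v,z), P[int(v),int(u)])
f("plateL",145,31,.0445);f("plateR",363,31,.0445)
f("plateL near",157,97,.0445);f("plateR near",355,97,.0445)
f("lugL",141,97,.0475);f("lugR",370,98,.0475)
f("fin1",230,65,.05);f("fin2",279,65,.05)
f("slL",230,183,.0540);f("slR",281,183,.054)
f("leaf L",165,145,.01);f("leaf R",346,145,.01)
g=cv2.cvtColor(im,cv2.COLOR_BGR2HSV)
for n,(u,v) in dict(A=(89,108),B=(15,170),C=(97,213)).items():
    r=38; m=np.zeros(d.shape,bool); m[max(v-r,0):v+r,max(u-r,0):u+r]=1
    q=P[m&(P[...,2]>.038)&(P[...,2]<.046)&(g[...,1]<70)]
    if len(q)>10: print(n,len(q),cv2.minEnclosingCircle(q[:,:2].astype(np.float32)))
```

```text
plateL [0.6103 0.1709 0.0445] [0.6103 0.1708 0.0446]
plateR [ 0.5904 -0.0722  0.0445] [ 0.5905 -0.0724  0.0439]
plateL near [0.54   0.1705 0.0445] [0.5402 0.172  0.0398]
plateR near [ 0.5207 -0.0648  0.0445] [ 0.5208 -0.0627  0.0513]
lugL [0.5415 0.1884 0.0475] [0.5412 0.1859 0.0543]
lugR [ 0.5181 -0.0816  0.0475] [ 0.5183 -0.0792  0.0542]
fin1 [0.5672 0.0795 0.05  ] [0.5658 0.0786 0.0625]
fin2 [0.5626 0.0239 0.05  ] [0.5616 0.0247 0.0601]
slL [0.4297 0.0943 0.054 ] [0.4295 0.0944 0.0533]
slR [0.4243 0.0297 0.054 ] [0.4237 0.0296 0.052 ]
leaf L [0.4787 0.182  0.01  ] [0.4778 0.1843 0.0027]
leaf R [ 0.4583 -0.0649  0.01  ] [ 0.4565 -0.068  -0.0005]
A 358 ((0.5327260494232178, 0.26462236046791077), 0.02259478159248829)
B 200 ((0.46498623490333557, 0.3836964964866638), 0.022648366168141365)
C 275 ((0.39328452944755554, 0.2898743450641632), 0.022988352924585342)
```

{"api": "move_arm", "payload": {"rows": "0 0 0 -0.0173 -0.0558 0.02 0.07;0 0 0 -0.0173 -0.0558 0.02 0.07;0 0 0 -0.0173 -0.0558 0.02 0.07;0 0 0 -0.0174 -0.0559 0.02 0.07;0 0 0 0 0 0.05 0.07;0 0 0 0 0 0.05 0.07;0 0 0 0 0 0.04 0.07;0 0 0 0 0 0.0126 0.07"}}

```text
t: 9.25
eef_pos: [0.3912, 0.2886, 0.0313]
ee_rot: [3.138, 0.002, -0.08]
force: [0.9, -0.0, 0.1]
width: 0.0704
gripper_force: 0.0
```

{"api": "move_arm", "payload": {"rows": "0 0 0 0 0 0 0.07;0 0 0 0 0 0 0.03;0 0 0 0 0 0 0.03;0 0 0 0 0 0 0.03;0 0 0 0 0 0 0.03", "squeeze": 12}}

```text
t: 9.88
eef_pos: [0.3924, 0.2904, 0.034]
ee_rot: [-3.14, -0.001, -0.079]
force: [0.0, -0.0, 5.5]
width: 0.0434
gripper_force: 12.0
```

{"api": "move_arm", "payload": {"rows": "0 0 0 0 0 -0.05 0.03;0 0 0 0 0 -0.05 0.03;0 0 0 0.0214 0.051 -0.01 0.03;0 0 0 0.0214 0.051 0 0.03;0 0 0 0.0214 0.051 0 0.03;0 0 0 0.0214 0.051 0 0.03;0 0 0 0.0214 0.051 0 0.03;0 0 0 0.0215 0.0512 0 0.03"}}

```text
t: 10.88
eef_pos: [0.4962, -0.0273, 0.1435]
ee_rot: [-3.141, -0.0, -0.079]
force: [0.5, 1.1, -0.0]
width: 0.0433
gripper_force: 12.0
```

{"api": "move_arm", "payload": {"rows": "0 0 0 0 0 0.03 0.03;0 0 0 0 0 0.03 0.03;0 0 0 0 0 0 0.03;0 0 0 0 0 0 0.03"}}

```text
t: 11.38
eef_pos: [0.4965, -0.0254, 0.0842]
ee_rot: [3.142, -0.001, -0.078]
force: [0.1, 0.7, -0.2]
width: 0.0433
gripper_force: 12.0
```

{"api": "move_arm", "payload": {"rows": "0 0 0 -0.0015 0 0.02 0.03;0 0 0 0 0 0.0125 0.03;0 0 0 0 0 0.01 0.03;0 0 0 0 0 0 0.03;0 0 0 0 0 0 0.03"}}

```text
t: 12.0
eef_pos: [0.4947, -0.0253, 0.041]
ee_rot: [-3.142, -0.0, -0.079]
force: [0.5, -0.3, -0.1]
width: 0.0433
gripper_force: 12.0
```

{"api": "move_arm", "payload": {"rows": "0 0 0 0 0 0 0.056;0 0 0 0 0 0 0.056;0 0 0 0 0 0 0.056;0 0 0 0 0 -0.06 0.056;0 0 0 0 0 -0.06 0.056"}}

```text
t: 12.62
eef_pos: [0.4939, -0.0257, 0.1618]
ee_rot: [3.141, 0.002, -0.079]
force: [1.9, 0.1, -0.4]
width: 0.0562
gripper_force: 0.0
```

{"api": "move_arm", "payload": {"rows": "0 0 0 -0.0092 -0.0579 0 0.07;0 0 0 -0.0092 -0.0579 0 0.07;0 0 0 -0.0092 -0.0579 0 0.07;0 0 0 -0.0092 -0.0579 0 0.07;0 0 0 -0.0092 -0.0579 0 0.07;0 0 0 -0.0092 -0.0579 0 0.07;0 0 0 -0.0092 -0.0582 0 0.07;0 0 0 0 0 0 0.07"}}

```text
t: 13.62
eef_pos: [0.4618, 0.3876, 0.1601]
ee_rot: [3.142, -0.0, -0.076]
force: [-0.7, -0.3, -0.9]
width: 0.0702
gripper_force: 0.0
```

Run:
```python
from h import *
np.set_printoptions(precision=4,suppress=True)
s=arm.get_state();print(s["eef_pos"],s["ee_rot"])
im,d,K,W=cam("wrist");P=cloud(d,K,W);g=cv2.cvtColor(im,cv2.COLOR_BGR2HSV)
for n,c in dict(B=(.4645,.384),A=(.5325,.265),c0=(.4951,-.0254)).items():
    q=P[(np.hypot(P[...,0]-c[0],P[...,1]-c[1])<.04)&(P[...,2]>.038)&(P[...,2]<.052)&(g[...,1]<70)]
    if len(q)>10: print(n,len(q),q[:,2].mean(),cv2.minEnclosingCircle(q[:,:2].astype(np.float32)))
im,d,K,W=cam("top");P=cloud(d,K,W);c=(.4951,-.0254)
q=P[(np.hypot(P[...,0]-c[0],P[...,1]-c[1])<.026)&(P[...,2]>.04)&(P[...,2]<.056)]
print(len(q),q.mean(0),cv2.minEnclosingCircle(q[:,:2].astype(np.float32)))
```

```text
[0.4618 0.3876 0.1601] [ 3.1415 -0.0001 -0.0756]
B 480 0.041115269284947804 ((0.4657210111618042, 0.3847993314266205), 0.022407354786992073)
A 671 0.04109819497081548 ((0.5326021313667297, 0.26478275656700134), 0.022614775225520134)
39 [ 0.4975 -0.0253  0.0472] ((0.49598580598831177, -0.02397468313574791), 0.02343963086605072)
```

{"api": "move_arm", "payload": {"rows": "0 0 0 0.004 0.003 0.04 0.07;0 0 0 0 0 0.05 0.07;0 0 0 0 0 0.037 0.07;0 0 0 0 0 0 0.07;0 0 0 0 0 0 0.03;0 0 0 0 0 0 0.03;0 0 0 0 0 0 0.03;0 0 0 0 0 0 0.03"}}

```text
t: 14.72
eef_pos: [0.4667, 0.3816, 0.0352]
ee_rot: [-3.139, -0.001, -0.079]
force: [-1.2, -0.1, 6.9]
width: 0.0433
gripper_force: 12.0
```

{"api": "move_arm", "payload": {"rows": "0 0 0 0 0 -0.05 0.03;0 0 0 0 0 -0.06 0.03;0 0 0 0.0103 0.0535 0 0.03;0 0 0 0.0103 0.0535 0 0.03;0 0 0 0.0103 0.0535 0 0.03;0 0 0 0.0103 0.0535 0 0.03;0 0 0 0.0103 0.0535 0 0.03;0 0 0 0.0103 0.0535 0 0.03"}}

```text
t: 15.72
eef_pos: [0.5021, 0.0541, 0.1441]
ee_rot: [-3.141, -0.0, -0.079]
force: [0.6, -0.4, -0.5]
width: 0.0429
gripper_force: 12.0
```

{"api": "move_arm", "payload": {"rows": "0 0 0 0 0 0.03 0.03;0 0 0 0 0 0.03 0.03;0 0 0 0 0 0 0.03;0 0 0 0 0 0 0.03"}}

```text
t: 16.23
eef_pos: [0.5029, 0.0561, 0.0847]
ee_rot: [-3.141, -0.001, -0.078]
force: [-0.0, 0.1, 0.1]
width: 0.0431
gripper_force: 12.0
```

{"api": "move_arm", "payload": {"rows": "0 0 0 -0.001 0 0.02 0.03;0 0 0 0 0 0.0135 0.03;0 0 0 0 0 0.01 0.03;0 0 0 0 0 0 0.03;0 0 0 0 0 0 0.056;0 0 0 0 0 0 0.056;0 0 0 0 0 -0.05 0.056;0 0 0 0 0 -0.06 0.056"}}

```text
t: 17.23
eef_pos: [0.5004, 0.0554, 0.1508]
ee_rot: [3.14, 0.003, -0.079]
force: [1.4, -0.2, 0.0]
width: 0.056
gripper_force: 0.0
```

{"api": "move_arm", "payload": {"rows": "0 0 0 0.0033 -0.0526 0 0.07;0 0 0 0.0033 -0.0526 0 0.07;0 0 0 0.0033 -0.0526 0 0.07;0 0 0 0.0033 -0.0525 0 0.07;0 0 0 0 0 0 0.07;0 0 0 0 0 0.05 0.07"}}

```text
t: 17.98
eef_pos: [0.5333, 0.2667, 0.1031]
ee_rot: [-3.136, -0.006, -0.077]
force: [-0.1, 0.6, -0.4]
width: 0.0702
gripper_force: 0.0
```

{"api": "move_arm", "payload": {"rows": "0 0 0 0 0.001 0.04 0.07;0 0 0 0 0 0.028 0.07;0 0 0 0 0 0 0.07;0 0 0 0 0 0 0.03;0 0 0 0 0 0 0.03;0 0 0 0 0 0 0.03;0 0 0 0 0 0 0.03"}}

```text
t: 18.85
eef_pos: [0.5316, 0.264, 0.0334]
ee_rot: [-3.14, -0.001, -0.079]
force: [-1.1, 0.3, 6.3]
width: 0.0436
gripper_force: 12.0
```

{"api": "move_arm", "payload": {"rows": "0 0 0 0 0 -0.05 0.03;0 0 0 0 0 -0.05 0.03;0 0 0 -0.0041 0.0425 0 0.03;0 0 0 -0.0041 0.0425 0 0.03;0 0 0 -0.0041 0.0425 0 0.03;0 0 0 0 0 0.05 0.03;0 0 0 0 0 0 0.03;0 0 0 0 0 0 0.03"}}

```text
t: 19.85
eef_pos: [0.5093, 0.1379, 0.0833]
ee_rot: [3.141, -0.001, -0.078]
force: [0.3, 0.5, 0.0]
width: 0.0439
gripper_force: 12.0
```

{"api": "move_arm", "payload": {"rows": "0 0 0 0 0 0.02 0.03;0 0 0 0 0 0.0123 0.03;0 0 0 0 0 0.01 0.03;0 0 0 0 0 0 0.03;0 0 0 0 0 0 0.056;0 0 0 0 0 0 0.056;0 0 0 0 0 -0.05 0.056;0 0 0 0 0 -0.06 0.056"}}

```text
t: 20.85
eef_pos: [0.508, 0.1367, 0.1504]
ee_rot: [3.139, 0.002, -0.079]
force: [1.0, 0.8, -0.5]
width: 0.056
gripper_force: 0.0
```

{"api": "move_arm", "payload": {"rows": "0 0 0 -0.026 0.027 -0.03 0.056;0 0 0 -0.026 0.027 -0.03 0.05;0 0 0 -0.026 0.028 -0.03 0.05;0 0 0 0 0 0 0.05;0 0 0 0 0 0 0.05"}}

```text
t: 21.48
eef_pos: [0.4245, 0.0618, 0.2401]
ee_rot: [-3.141, -0.001, -0.079]
force: [-0.7, 0.3, -0.5]
width: 0.0498
gripper_force: 0.0
```

```bash
cat > cups.py <<'E'
from h import *
def check(name,targets,zr,R=.03):
    im,d,K,W=cam(name);P=cloud(d,K,W);g=cv2.cvtColor(im,cv2.COLOR_BGR2HSV)
    for n,c in targets.items():
        q=P[(np.hypot(P[...,0]-c[0],P[...,1]-c[1])<R)&(P[...,2]>zr[0])&(P[...,2]<zr[1])&(g[...,1]<70)]
        if len(q)>8: print(name,n,len(q),q[:,2].mean().round(4),q[:,2].max().round(4),[np.round(x,4) for x in cv2.minEnclosingCircle(q[:,:2].astype(np.float32))])
    return im
E
python3 - <<'E'
from cups import *
s=arm.get_state();print(s["t"],s["eef_pos"],s["ee_rot"])
T=dict(c0=(.4951,-.0254),c1=(.5019,.0563),c2=(.5087,.138))
im=check("wrist",T,(.0445,.055),.027); cv2.imwrite("pics/w3.png",im[:240])
E
```

```text
21.475 [0.42450998 0.06176507 0.24012513] [-3.14082510e+00 -7.88174210e-04 -7.94111667e-02]
wrist c0 391 0.0481 0.0507 [array([ 0.4953, -0.026 ]), np.float64(0.0224)]
wrist c1 373 0.0481 0.0505 [array([0.5002, 0.0556]), np.float64(0.0223)]
wrist c2 388 0.0483 0.0509 [array([0.5099, 0.1375]), np.float64(0.0225)]
```

View pics/w3.png

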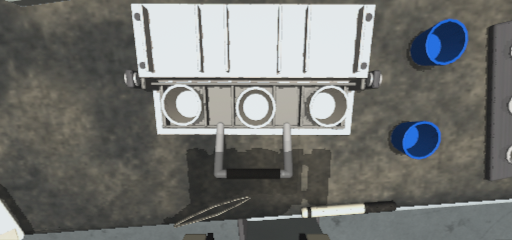

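{"api": "move_arm", "payload": {"rows": "0 0 10 0 0 0 0.035;0 0 10 0 0 0 0.035;0 0 10 0 0 0 0.035;0 0 10 0 0 0 0.035;0 0 10 0 0 0 0.035;0 0 10 0 0 0 0.035;0 0 10 0 0 0 0.035;0 0 10 0 0 0 0.035"}}

```text
t: 22.52
eef_pos: [0.4246, 0.062, 0.2386]
ee_rot: [3.139, -0.001, -1.481]
force: [-0.3, 0.3, -0.4]
width: 0.0353
gripper_force: 0.0
```

{"api": "move_arm", "payload": {"rows": "0 0 10 0 0 0 0.035;0 0 0 0 0 0.06 0.035;0 0 0 0 0 0.05 0.035;0 0 0 0 0 0 0.035;0 0 0 0 0 0 0.035"}}

```text
t: 23.15
eef_pos: [0.4255, 0.0623, 0.1309]
ee_rot: [-3.141, -0.001, -1.649]
force: [0.6, 0.3, -0.2]
width: 0.0348
gripper_force: 0.0
```

{"api": "move_arm", "payload": {"rows": "0 0 0 0 0 0.045 0.035;0 0 0 0 0 0.042 0.035;0 0 0 0 0 0 0.035;0 0 0 0 0 0 0.005;0 0 0 0 0 0 0.005;0 0 0 0 0 0 0.005"}}

```text
t: 23.9
eef_pos: [0.4253, 0.0623, 0.0443]
ee_rot: [-3.139, 0.002, -1.65]
force: [-1.9, 1.4, 8.7]
width: 0.0123
gripper_force: 12.0
```

{"api": "move_arm", "payload": {"rows": "0 0 0 0 -0.0005 -0.0103 0.005;0 0 0 0 -0.0015 -0.0102 0.005;0 0 0 0 -0.0025 -0.0100 0.005;0 0 0 0 -0.0035 -0.0097 0.005;0 0 0 0 -0.0044 -0.0093 0.005;0 0 0 0 -0.0053 -0.0088 0.005;0 0 0 0 -0.0061 -0.0083 0.005;0 0 0 0 -0.0069 -0.0076 0.005", "squeeze": 30}}

```text
t: 24.9
eef_pos: [0.4546, 0.0598, 0.1176]
ee_rot: [3.141, 0.001, -1.65]
force: [0.2, 7.5, -5.1]
width: 0.0118
gripper_force: 30.0
```

{"api": "move_arm", "payload": {"rows": "0 0 0 0 -0.0076 -0.0069 0.005;0 0 0 0 -0.0083 -0.0061 0.005;0 0 0 0 -0.0088 -0.0053 0.005;0 0 0 0 -0.0093 -0.0044 0.005;0 0 0 0 -0.0097 -0.0035 0.005;0 0 0 0 -0.0100 -0.0025 0.005;0 0 0 0 -0.0102 -0.0015 0.005;0 0 0 0 -0.0103 -0.0005 0.005"}}

```text
t: 25.9
eef_pos: [0.5291, 0.0537, 0.1494]
ee_rot: [-3.141, 0.001, -1.65]
force: [-3.4, 5.9, 6.1]
width: 0.0119
gripper_force: 30.0
```

{"api": "move_arm", "payload": {"rows": "0 0 0 0 -0.0103 0.0005 0.005;0 0 0 0 -0.0102 0.0015 0.005;0 0 0 0 -0.0100 0.0025 0.005;0 0 0 0 -0.0097 0.0035 0.005;0 0 0 0 -0.0093 0.0044 0.005;0 0 0 0 -0.0088 0.0053 0.005;0 0 0 0 -0.0083 0.0061 0.005;0 0 0 0 -0.0076 0.0069 0.005"}}

```text
t: 26.9
eef_pos: [0.6042, 0.0477, 0.1183]
ee_rot: [-3.14, 0.0, -1.65]
force: [1.8, 3.4, 4.5]
width: 0.012
gripper_force: 30.0
```

{"api": "move_arm", "payload": {"rows": "0 0 0 0 -0.0069 0.0076 0.005;0 0 0 0 -0.0061 0.0083 0.005;0 0 0 0 -0.0053 0.0088 0.005;0 0 0 0 -0.0044 0.0093 0.005"}}

```text
t: 27.4
eef_pos: [0.6271, 0.0458, 0.0833]
ee_rot: [-3.139, 0.0, -1.65]
force: [4.8, 2.0, 4.3]
width: 0.0121
gripper_force: 30.0
```

{"api": "move_arm", "payload": {"rows": "0 0 0 0 -0.0035 0.0097 0.005;0 0 0 0 -0.0025 0.0100 0.005;0 0 0 0 -0.0015 0.0102 0.005;0 0 0 0 -0.0005 0.0103 0.005;0 0 0 0 0 0.002 0.005;0 0 0 0 0 0 0.005;0 0 0 0 0 0 0.005"}}

```text
t: 28.28
eef_pos: [0.6345, 0.0452, 0.0429]
ee_rot: [-3.14, 0.0, -1.649]
force: [-1.3, 2.2, 18.3]
width: 0.0122
gripper_force: 30.0
```

{"api": "move_arm", "payload": {"rows": "0 0 0 0 0 -0.001 0.005;0 0 0 0 0.0005 -0.0103 0.005;0 0 0 0 0.0015 -0.0102 0.005;0 0 0 0 0.0025 -0.0100 0.005;0 0 0 0 0.0035 -0.0097 0.005;0 0 0 0 0.0044 -0.0093 0.005;0 0 0 0 0.0053 -0.0088 0.005;0 0 0 0 0.0061 -0.0083 0.005"}}

```text
t: 29.28
eef_pos: [0.6113, 0.0472, 0.109]
ee_rot: [-3.139, 0.0, -1.65]
force: [8.0, 1.1, 1.1]
width: 0.0122
gripper_force: 30.0
```

{"api": "move_arm", "payload": {"rows": "0 0 0 0 0.0069 -0.0076 0.005;0 0 0 0 0.0076 -0.0069 0.005;0 0 0 0 0.0083 -0.0061 0.005;0 0 0 0 0.0088 -0.0053 0.005;0 0 0 0 0.0093 -0.0044 0.005;0 0 0 0 0.0097 -0.0035 0.005;0 0 0 0 0.0100 -0.0025 0.005;0 0 0 0 0.0102 -0.0015 0.005"}}

```text
t: 30.28
eef_pos: [0.5404, 0.0529, 0.1475]
ee_rot: [-3.139, 0.001, -1.649]
force: [3.6, 1.7, 9.0]
width: 0.0121
gripper_force: 30.0
```

Run:
```python
from h import *
for n in("top",):
    im,d,K,W=cam(n); cv2.imwrite("pics/t4.png",cv2.resize(im[150:245,200:370],None,fx=4,fy=4,interpolation=cv2.INTER_CUBIC))
```

```text
(no output)
```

View pics/t4.png

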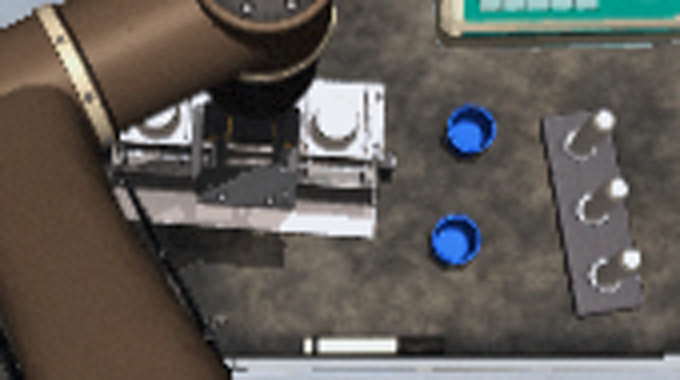

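Two inverted cups are visible on the plate (crop (335,125) and (160,122)); the middle one is under the gripper. Continuing to lay the leaf back.

{"api": "move_arm", "payload": {"rows": "0 0 0 0 0.0103 -0.0005 0.005;0 0 0 0 0.0103 0.0005 0.005;0 0 0 0 0.0102 0.0015 0.005;0 0 0 0 0.0100 0.0025 0.005;0 0 0 0 0.0097 0.0035 0.005;0 0 0 0 0.0093 0.0044 0.005;0 0 0 0 0.0088 0.0053 0.005;0 0 0 0 0.0083 0.0061 0.005"}}

```text
t: 31.32
eef_pos: [0.4615, 0.0593, 0.1226]
ee_rot: [3.14, 0.001, -1.65]
force: [-0.1, 7.6, 2.8]
width: 0.0121
gripper_force: 30.0
```

{"api": "move_arm", "payload": {"rows": "0 0 0 0 0.0076 0.0069 0.005;0 0 0 0 0.0069 0.0076 0.005;0 0 0 0 0.0061 0.0083 0.005;0 0 0 0 0.0053 0.0088 0.005;0 0 0 0 0.0044 0.0093 0.005;0 0 0 0 0.0035 0.0097 0.005;0 0 0 0 0.0025 0.0100 0.005"}}

```text
t: 32.2
eef_pos: [0.4269, 0.0622, 0.062]
ee_rot: [-3.141, 0.001, -1.65]
force: [5.2, 3.9, -0.7]
width: 0.012
gripper_force: 30.0
```

{"api": "move_arm", "payload": {"rows": "0 0 0 0 0.0015 0.0102 0.005;0 0 0 0 0.0005 0.0103 0.005;0 0 0 0 0 0.002 0.005;0 0 0 0 0 0 0.005;0 0 0 0 0 0 0.005"}}

```text
t: 32.83
eef_pos: [0.4253, 0.0623, 0.0414]
ee_rot: [-3.14, 0.001, -1.649]
force: [-5.0, 4.2, 27.6]
width: 0.0119
gripper_force: 30.0
```

{"api": "move_arm", "payload": {"rows": "0 0 0 0 0 -0.002 0.035;0 0 0 0 0 0 0.035;0 0 0 0 0 0 0.035;0 0 0 0 0 -0.06 0.035;0 0 0 0 0 -0.06 0.035;0 0 0 0 0 -0.06 0.07;0 0 0 0 0 -0.05 0.07"}}

```text
t: 33.7
eef_pos: [0.424, 0.0614, 0.274]
ee_rot: [-3.141, 0.0, -1.65]
force: [1.5, 0.7, -0.9]
width: 0.0497
gripper_force: 0.0
```

{"api": "move_arm", "payload": {"rows": "0 0 -10 0 -0.015 0 0.056;0 0 -10 0 0 0 0.056;0 0 -10 0 0 0 0.056;0 0 -10 0 0 0 0.056;0 0 -10 0 0 0 0.056;0 0 -10 0 0 0 0.056;0 0 -10 0 0 0 0.056;0 0 -10 0 0 0 0.056"}}

```text
t: 34.7
eef_pos: [0.4388, 0.0602, 0.2711]
ee_rot: [3.14, 0.002, -0.248]
force: [0.4, -0.6, -0.2]
width: 0.056
gripper_force: 0.0
```

{"api": "move_arm", "payload": {"rows": "0 0 -10 0 0 0 0.056;0 0 0 0.015 0 0 0.056;0 0 0 0.015 0 0 0.056;0 0 0 0 0 0 0.056;0 0 0 0 0 0 0.056"}}

```text
t: 35.33
eef_pos: [0.4693, 0.058, 0.2715]
ee_rot: [3.141, 0.001, -0.081]
force: [-0.2, 0.0, -0.6]
width: 0.0559
gripper_force: 0.0
```

Run:
```python
from cups import *
np.set_printoptions(precision=4,suppress=True)
s=arm.get_state();print(s["t"],s["eef_pos"],s["ee_rot"])
h=np.array([.5298,.054]);ex=np.array([.9966,-.083]);ey=np.array([.083,.9966])
T={i:h+.03*ex+(i-1)*.082*ey for i in range(3)};print(T)
im=check("wrist",T,(.080,.093),.03); cv2.imwrite("pics/w5.png",im[:240])
im,d,K,W=cam("wrist");P=cloud(d,K,W);v,u=np.mgrid[:384,:512]
g=cv2.cvtColor(im,cv2.COLOR_BGR2GRAY)
m=(P[...,0]>.35)&(P[...,0]<.45)&(P[...,1]>0)&(P[...,1]<.12)&(P[...,2]>.03)&(P[...,2]<.1)&(g<60)
print("bar",m.sum(),P[m].mean(0),P[m].max(0))
im,d,K,W=cam("top");P=cloud(d,K,W)
for n,c in dict(p0=(.5366,-.2541),p1=(.4757,-.2624),p2=(.4154,-.2702)).items():
    q=P[(np.hypot(P[...,0]-c[0],P[...,1]-c[1])<.028)&(P[...,2]>.1)&(P[...,2]<.14)];print(n,len(q),q.mean(0) if len(q) else 0)
```

```text
35.325 [0.4693 0.058  0.2715] [ 3.141   0.0011 -0.0808]
{0: array([ 0.5529, -0.0302]), 1: array([0.5597, 0.0515]), 2: array([0.5665, 0.1332])}
wrist 0 1004 0.0862 0.0889 [array([ 0.5513, -0.0256]), np.float64(0.0189)]
wrist 1 977 0.0862 0.0887 [array([0.557 , 0.0555]), np.float64(0.019)]
wrist 2 1013 0.0861 0.0891 [array([0.5632, 0.1359]), np.float64(0.019)]
bar 425 [0.4274 0.0639 0.0519] [0.4422 0.1103 0.0552]
p0 33 [ 0.537  -0.2538  0.1161]
p1 32 [ 0.4766 -0.2635  0.1158]
p2 35 [ 0.4157 -0.2714  0.1139]
```

View pics/w5.png

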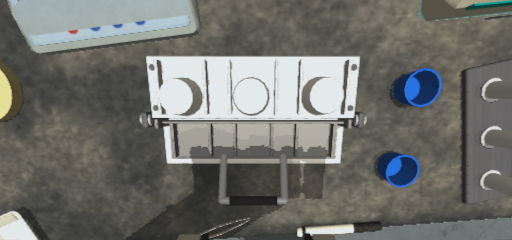

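{"api": "move_arm", "payload": {"rows": "0 0 0 0.0443 0.0383 0 0.056;0 0 0 0.0443 0.0383 0 0.056;0 0 0 0 0 0.06 0.056;0 0 0 0 0 0.06 0.056;0 0 0 0 0 0.0375 0.056;0 0 0 0 0 0 0.056;0 0 0 0 0 0.02 0.056;0 0 0 0 0 0.02 0.056"}}

```text
t: 36.48
eef_pos: [0.5534, -0.0246, 0.0767]
ee_rot: [-3.141, -0.004, -0.078]
force: [-0.5, 0.3, -0.8]
width: 0.0559
gripper_force: 0.0
```

{"api": "move_arm", "payload": {"rows": "0 0 0 0 0 0 0.056;0 0 0 0 0 0 0.03;0 0 0 0 0 0 0.03;0 0 0 0 0 0 0.03", "squeeze": 12}}

```text
t: 36.98
eef_pos: [0.5525, -0.025, 0.0758]
ee_rot: [-3.141, -0.002, -0.079]
force: [0.0, -0.4, 6.8]
width: 0.0398
gripper_force: 12.2
```

{"api": "move_arm", "payload": {"rows": "0 0 0 0 0 -0.055 0.03;0 0 0 0 0 -0.055 0.03;0 0 0 -0.017 0.0453 -0.005 0.03;0 0 0 -0.017 0.0453 -0.005 0.03;0 0 0 -0.017 0.0453 0 0.03;0 0 0 -0.017 0.0453 0 0.03;0 0 0 0 0 0 0.03;0 0 0 0 0 0 0.03"}}

```text
t: 37.98
eef_pos: [0.4695, -0.2005, 0.1947]
ee_rot: [-3.141, -0.0, -0.08]
force: [0.0, -0.2, -0.8]
width: 0.04
gripper_force: 11.9
```

```bash
cat > peg.py <<'E'
from h import *
np.set_printoptions(precision=4,suppress=True)
s=arm.get_state();print(s["t"],s["eef_pos"],s["ee_rot"][2],s["width"])
import sys
for c in sys.argv[2:]:
    im,d,K,W=cam(c); cv2.imwrite(f"pics/{sys.argv[1]}_{c}.png",im)
    P=cloud(d,K,W)
    m=(P[...,2]>.112)&(P[...,2]<.13)&(P[...,0]>.36)&(P[...,0]<.60)&(P[...,1]<-.2)&(P[...,1]>-.36)
    n,l,st,ce=cv2.connectedComponentsWithStats(m.astype(np.uint8))
    for i in range(1,n):
        if st[i,4]>6:
            q=P[l==i]; print(c,ce[i],st[i,4],"ray",ray(K,W,*ce[i],.119)[:2],"mean",q.mean(0),q[:,2].max())
E
python3 peg.py p1 wrist top
```

```text
37.975 [ 0.4695 -0.2005  0.1947] -0.08008238599004325 0.039960131625111195
wrist [466.7697  74.4075] 2466 ray [ 0.5586 -0.3591] mean [ 0.5576 -0.3553  0.1247] 0.12982704349249183
wrist [322.132  112.1381] 485 ray [ 0.541  -0.2566] mean [ 0.5409 -0.2568  0.1179] 0.12103492190113616
wrist [333.3813 188.8056] 396 ray [ 0.4812 -0.2649] mean [ 0.4809 -0.2652  0.1178] 0.12082985001853644
top [356.8333 214.5833] 24 ray [ 0.4161 -0.2712] mean [ 0.4161 -0.2713  0.1186] 0.12441447751270318
```

View pics/p1_wrist.png

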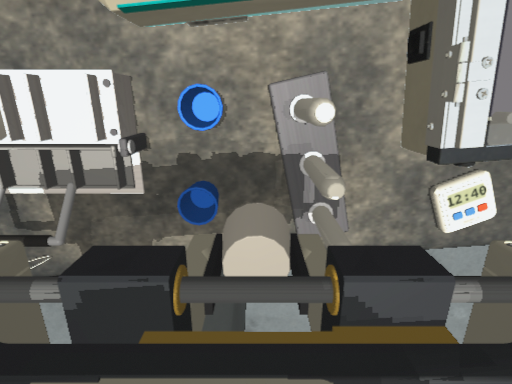

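{"api": "move_arm", "payload": {"rows": "0 0 0 0.037 0.0245 0 0.03;0 0 0 0.037 0.0245 0 0.03;0 0 0 0 0 0 0.03;0 0 0 0 0 0 0.03"}}

```text
t: 38.58
eef_pos: [0.5394, -0.2542, 0.1937]
ee_rot: [-3.141, 0.001, -0.078]
force: [-0.8, -0.9, -1.2]
width: 0.0397
gripper_force: 11.9
```

{"api": "move_arm", "payload": {"rows": "0 0 0 0 0 0.03 0.03;0 0 0 0 0 0.025 0.03;0 0 0 0 0 0.015 0.03;0 0 0 0 0 0.005 0.03;0 0 0 0 0 0 0.03;0 0 0 0 0 0 0.03"}}

```text
t: 39.33
eef_pos: [0.5399, -0.2552, 0.1204]
ee_rot: [3.141, -0.001, -0.079]
force: [-0.2, -0.5, -0.5]
width: 0.0399
gripper_force: 11.9
```

{"api": "move_arm", "payload": {"rows": "0 0 0 0 0 0.004 0.03;0 0 0 0 0 0.003 0.03;0 0 0 0 0 0 0.03;0 0 0 0 0 0 0.03"}}

```text
t: 39.83
eef_pos: [0.5397, -0.2552, 0.113]
ee_rot: [3.141, -0.001, -0.079]
force: [0.4, 1.2, 4.6]
width: 0.0401
gripper_force: 12.2
```

{"api": "move_arm", "payload": {"rows": "0 0 0 0 0 0 0.056;0 0 0 0 0 0 0.056;0 0 0 0 0 -0.04 0.056;0 0 0 0 0 -0.05 0.056;0 0 0 -0.0014 -0.0518 0 0.056;0 0 0 -0.0014 -0.0518 0 0.056;0 0 0 -0.0014 -0.0518 0 0.056"}}

```text
t: 40.7
eef_pos: [0.5472, -0.0985, 0.2023]
ee_rot: [-3.141, 0.0, -0.08]
force: [0.9, 0.2, 0.1]
width: 0.0561
gripper_force: 0.0
```

{"api": "move_arm", "payload": {"rows": "0 0 0 -0.0014 -0.0518 0 0.056;0 0 0 -0.0014 -0.0518 0 0.056;0 0 0 -0.0014 -0.0518 0 0.056;0 0 0 0 0 0 0.056;0 0 0 0 0 0 0.056"}}

```text
t: 41.32
eef_pos: [0.5552, 0.0555, 0.2021]
ee_rot: [3.141, 0.001, -0.078]
force: [-0.6, -0.7, 0.3]
width: 0.0559
gripper_force: 0.0
```

```bash
python3 peg.py p2 top
```

```text
41.325 [0.5552 0.0555 0.2021] -0.07825725714332288 0.05591043601950434
top [379.     164.2857] 7 ray [ 0.5941 -0.3583] mean [ 0.5922 -0.3562  0.126 ] 0.128705878510758
top [379.1228 176.1404] 57 ray [ 0.5513 -0.3562] mean [ 0.55   -0.3544  0.1247] 0.12931570428568273
top [349.9474 180.4526] 95 ray [ 0.5367 -0.2533] mean [ 0.5356 -0.2523  0.1236] 0.12982611946029277
top [353.5385 197.0385] 26 ray [ 0.4776 -0.2629] mean [ 0.4777 -0.263   0.1187] 0.1250814771376476
top [357.     214.5217] 23 ray [ 0.4163 -0.2718] mean [ 0.4164 -0.272   0.1182] 0.12603341510822563
```

{"api": "move_arm", "payload": {"rows": "0 0 0 0.002 0 0.05 0.056;0 0 0 0 0 0.05 0.056;0 0 0 0 0 0.0265 0.056;0 0 0 0 0 0 0.056;0 0 0 0 0 0 0.03;0 0 0 0 0 0 0.03;0 0 0 0 0 0 0.03"}}

```text
t: 42.25
eef_pos: [0.5584, 0.0553, 0.0773]
ee_rot: [-3.141, -0.002, -0.079]
force: [0.3, -1.0, 4.1]
width: 0.0399
gripper_force: 12.1
```

{"api": "move_arm", "payload": {"rows": "0 0 0 0 0 -0.055 0.03;0 0 0 0 0 -0.06 0.03;0 0 0 -0.0087 0.053 0 0.03;0 0 0 -0.0087 0.053 0 0.03;0 0 0 -0.0087 0.053 0 0.03;0 0 0 -0.0087 0.053 0 0.03;0 0 0 0 0 0 0.03;0 0 0 0 0 0 0.03"}}

```text
t: 43.25
eef_pos: [0.5061, -0.1535, 0.1913]
ee_rot: [-3.141, -0.001, -0.08]
force: [0.5, -0.2, -0.6]
width: 0.04
gripper_force: 11.9
```

```bash
python3 peg.py p3 wrist top
```

```text
43.25 [ 0.5061 -0.1535  0.1913] -0.08015697773332708 0.039952875453526965
wrist [384.0183 159.3795] 2190 ray [ 0.5393 -0.2555] mean [ 0.54   -0.2539  0.1226] 0.12593120385062873
wrist [510.4286 139.4286] 7 ray [ 0.5469 -0.3486] mean [ 0.5456 -0.354   0.1126] 0.11333950475851695
wrist [390.6693 227.4574] 387 ray [ 0.4819 -0.2639] mean [ 0.4812 -0.2646  0.1175] 0.12097189222049015
top [379.1167 174.1667] 60 ray [ 0.5584 -0.3566] mean [ 0.5569 -0.3546  0.1255] 0.12997119451071026
top [348.85 182.45] 20 ray [ 0.5295 -0.2492] mean [ 0.5284 -0.248   0.1243] 0.12915409460188587
top [353.8696 197.087 ] 23 ray [ 0.4774 -0.2641] mean [ 0.4774 -0.264   0.1192] 0.12614073799739822
top [357.0417 214.7083] 24 ray [ 0.4156 -0.2719] mean [ 0.4157 -0.272   0.1184] 0.12641267175384385
```

{"api": "move_arm", "payload": {"rows": "0 0 0 -0.0089 0.0562 0 0.03;0 0 0 -0.0089 0.0562 0 0.03;0 0 0 0 0 0 0.03;0 0 0 0 0 0 0.03;0 0 0 0 0 0.02 0.03;0 0 0 0 0 0 0.03"}}

```text
t: 44.1
eef_pos: [0.4791, -0.2623, 0.1699]
ee_rot: [-3.141, 0.003, -0.077]
force: [-0.4, -0.2, -1.1]
width: 0.0397
gripper_force: 11.9
```

{"api": "move_arm", "payload": {"rows": "0 0 0 0 0 0.025 0.03;0 0 0 0 0 0.02 0.03;0 0 0 0 0 0.005 0.03;0 0 0 0 0 0.004 0.03;0 0 0 0 0 0.003 0.03;0 0 0 0 0 0 0.03;0 0 0 0 0 0 0.03"}}

```text
t: 44.98
eef_pos: [0.48, -0.2641, 0.1146]
ee_rot: [3.141, -0.001, -0.079]
force: [0.7, 1.0, 2.0]
width: 0.0397
gripper_force: 12.0
```

{"api": "move_arm", "payload": {"rows": "0 0 0 0 0 0.001 0.03;0 0 0 0 0 0 0.056;0 0 0 0 0 0 0.056;0 0 0 0 0 -0.04 0.056;0 0 0 0 0 -0.05 0.056;0 0 0 0 -0.03 0 0.056"}}

```text
t: 45.72
eef_pos: [0.4838, -0.2354, 0.2067]
ee_rot: [3.14, -0.006, -0.081]
force: [-0.2, 0.9, -1.6]
width: 0.0559
gripper_force: 0.0
```

{"api": "move_arm", "payload": {"rows": "0 0 0 0.0071 -0.0536 0 0.056;0 0 0 0.0071 -0.0536 0 0.056;0 0 0 0.0071 -0.0536 0 0.056;0 0 0 0.0071 -0.0536 0 0.056;0 0 0 0.0071 -0.0536 0 0.056;0 0 0 0.0071 -0.0536 0 0.056;0 0 0 0.0071 -0.0537 0 0.056;0 0 0 0 0 0 0.056"}}

```text
t: 46.72
eef_pos: [0.5614, 0.1391, 0.2022]
ee_rot: [3.141, 0.001, -0.076]
force: [-0.3, 0.2, -1.7]
width: 0.0562
gripper_force: 0.0
```

```bash
python3 peg.py p4 top
```

```text
46.725 [0.5614 0.1391 0.2022] -0.07577129956076312 0.056241050026238956
top [379.1311 174.5738] 61 ray [ 0.5569 -0.3565] mean [ 0.5556 -0.3548  0.1248] 0.12966711907072592
top [350.0825 180.3402] 97 ray [ 0.5371 -0.2538] mean [ 0.536  -0.2528  0.1235] 0.12972181149216366
top [353.53 196.94] 100 ray [ 0.478  -0.2629] mean [ 0.4772 -0.2619  0.1233] 0.1293150368189806
top [356.7826 214.8696] 23 ray [ 0.4151 -0.271 ] mean [ 0.4152 -0.2713  0.1178] 0.1252015547973826
```

{"api": "move_arm", "payload": {"rows": "0 0 0 0.002 0.002 0.05 0.056;0 0 0 0 0 0.05 0.056;0 0 0 0 0 0.0265 0.056;0 0 0 0 0 0 0.056;0 0 0 0 0 0 0.03;0 0 0 0 0 0 0.03;0 0 0 0 0 0 0.03"}}

```text
t: 47.65
eef_pos: [0.5637, 0.1343, 0.0779]
ee_rot: [-3.14, -0.002, -0.079]
force: [0.5, 0.7, 4.0]
width: 0.0393
gripper_force: 12.1
```

{"api": "move_arm", "payload": {"rows": "0 0 0 0 0 -0.055 0.03;0 0 0 0 0 -0.06 0.03;0 0 0 -0.0165 0.0555 0 0.03;0 0 0 -0.0165 0.0555 0 0.03;0 0 0 -0.0165 0.0555 0 0.03;0 0 0 -0.0165 0.0555 0 0.03;0 0 0 -0.0165 0.0555 0 0.03;0 0 0 0 0 0 0.03"}}

```text
t: 48.65
eef_pos: [0.4569, -0.1388, 0.1921]
ee_rot: [-3.141, -0.001, -0.083]
force: [-0.4, 0.7, 0.2]
width: 0.0396
gripper_force: 11.9
```

```bash
python3 peg.py p5 wrist top
```

```text
48.65 [ 0.4569 -0.1388  0.1921] -0.08348117193556459 0.03957212674807384
wrist [440.7869  58.889 ] 3046 ray [ 0.5571 -0.2768] mean [ 0.5567 -0.2746  0.1225] 0.12666391423788717
wrist [444.5875 143.3361] 2422 ray [ 0.4981 -0.286 ] mean [ 0.4987 -0.2837  0.1225] 0.1261286305053154
wrist [445.2981 216.0817] 416 ray [ 0.4385 -0.2932] mean [ 0.4378 -0.2941  0.1175] 0.12139373600843811
top [379.1311 174.5738] 61 ray [ 0.5569 -0.3565] mean [ 0.5555 -0.3547  0.1253] 0.12991115695832423
top [360.8769 192.1846] 65 ray [ 0.4946 -0.2893] mean [ 0.4936 -0.2881  0.1239] 0.12899540123316755
top [362.9091 208.9091] 22 ray [ 0.4357 -0.2932] mean [ 0.4357 -0.2932  0.1187] 0.12660683117643856
```

The stand was knocked (about +20 mm x, −22 mm y); the cups are still on it. I use the newly measured peg2 at (0.437, −0.2935).

{"api": "move_arm", "payload": {"rows": "0 0 0 -0.0023 0.052 0 0.03;0 0 0 -0.0023 0.052 0 0.03;0 0 0 -0.0024 0.0519 0 0.03;0 0 0 0 0 0 0.03;0 0 0 0 0 0 0.03"}}

```text
t: 49.38
eef_pos: [0.4399, -0.2903, 0.1913]
ee_rot: [-3.141, 0.0, -0.079]
force: [0.1, -0.5, -0.7]
width: 0.0395
gripper_force: 11.9
```

```bash
python3 peg.py p6 wrist top
```

```text
49.375 [ 0.4399 -0.2903  0.1913] -0.07875432389184867 0.03945242601481554
wrist [338.3341  50.6788] 1703 ray [ 0.5513 -0.357 ] mean [ 0.55   -0.3554  0.1251] 0.12988479941962552
wrist [221.6731  51.749 ] 2741 ray [ 0.5569 -0.2776] mean [ 0.5562 -0.278   0.1232] 0.12592227640658915
wrist [243.1579 137.5291] 2096 ray [ 0.4981 -0.2869] mean [ 0.4985 -0.2871  0.1232] 0.12627486221937703
```

{"api": "move_arm", "payload": {"rows": "0 0 0 -0.001 0.004 0.025 0.03;0 0 0 0 0 0.025 0.03;0 0 0 0 0 0.015 0.03;0 0 0 0 0 0.005 0.03;0 0 0 0 0 0.003 0.03;0 0 0 0 0 0.003 0.03;0 0 0 0 0 0 0.03;0 0 0 0 0 0 0.03"}}

```text
t: 50.48
eef_pos: [0.4382, -0.2951, 0.1158]
ee_rot: [3.141, -0.001, -0.079]
force: [-0.5, -0.9, -0.4]
width: 0.0392
gripper_force: 11.9
```

{"api": "move_arm", "payload": {"rows": "0 0 0 0 0 0.001 0.03;0 0 0 0 0 0 0.03;0 0 0 0 0 0 0.056;0 0 0 0 0 0 0.056;0 0 0 0 0 -0.04 0.056;0 0 0 0 0 -0.05 0.056;0 0 0 0 0 -0.03 0.056"}}

```text
t: 51.35
eef_pos: [0.4387, -0.2952, 0.2369]
ee_rot: [3.141, -0.002, -0.079]
force: [0.5, -0.4, -0.5]
width: 0.0558
gripper_force: 0.0
```

{"api": "move_arm", "payload": {"rows": "0 0 0 0 -0.055 0 0.056;0 0 0 0 -0.055 0 0.056;0 0 0 0 -0.055 0 0.056;0 0 0 0 -0.055 -0.01 0.056;0 0 0 0 0 0 0.056;0 0 0 0 0 0 0.056"}}

```text
t: 52.1
eef_pos: [0.4554, -0.0754, 0.2444]
ee_rot: [-3.142, 0.0, -0.078]
force: [0.1, -0.3, -0.0]
width: 0.0561
gripper_force: 0.0
```

```bash
python3 peg.py p7 wrist top
python3 - <<'E'
import cv2
im=cv2.imread("pics/p7_top.png");cv2.imwrite("pics/p7c.png",cv2.resize(im[150:245,150:410],None,fx=3,fy=3))
E
```

```text
52.1 [ 0.4554 -0.0754  0.2444] -0.07784994885931473 0.056101261436971674
wrist [479.3903  59.7777] 2083 ray [ 0.5569 -0.2761] mean [ 0.5565 -0.2737  0.1222] 0.12597189913153473
wrist [479.7183 129.2583] 1711 ray [ 0.4978 -0.2854] mean [ 0.4982 -0.2829  0.1223] 0.12579744264135723
wrist [480.0953 190.0665] 1459 ray [ 0.4388 -0.2948] mean [ 0.4398 -0.2924  0.1221] 0.12587545743009582
top [378.7778 163.6667] 9 ray [ 0.5964 -0.3577] mean [ 0.5948 -0.3559  0.1249] 0.12840728901454335
top [378.9792 174.75  ] 48 ray [ 0.5563 -0.356 ] mean [ 0.5549 -0.3542  0.1249] 0.12974208243363639
top [355.8958 175.1458] 96 ray [ 0.5555 -0.2751] mean [ 0.5545 -0.274   0.1234] 0.12974313863279052
top [359.4 192.1] 100 ray [ 0.4949 -0.2842] mean [ 0.4941 -0.2832  0.123 ] 0.12942856899874844
top [363.1383 208.7766] 94 ray [ 0.4361 -0.294 ] mean [ 0.4355 -0.293   0.1229] 0.1298114837245088
```

View pics/p7c.png

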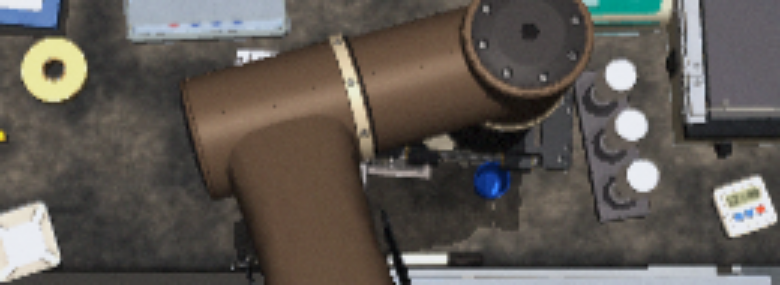

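All three cups hang on pegs with their bases at 0.123–0.124 m (fully down), at crop (620,75), (630,125) and (642,175). The leaf is flat and the robot is clear, so I hand in.

```bash
python3 -c "
from station import arm
print(arm.job_done())"
```

```text
the job is handed in; nothing more can be done
None
```

I handed the job in at about 52 s: the three crucibles were turned over in one swing of the leaf, and each hangs mouth down, fully down, on its own peg with the leaf flat; no verdict came back.

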